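# Set two whetstones in the bench stone holder

### The job

Get the two loose whetstones set up side by side in the bench stone holder: lying flat and parallel, one with its long side against the back rail and the other snug against the first, both with their ends against the fixed end stop. Then slide the end jaw up until it bears on the free ends of both stones. The stones can simply be pushed across the bench; leave the mug, the oil bottle and the boxed stone where they are.

Things in the scene. Friction and masses are not known exactly. Their poses are not given: they have to be found in the camera images.
- holder: Aluminium L-shaped fence screwed to the bench, yaw within 0.2. Origin on the bench in the L's inner corner. x points away from the robot: x=0 is the back rail's face (rail 30 mm thick, 18 mm high, y=-25..335 mm). y runs along the rail: y=0 is the fixed end stop's rubber face (stop 21 mm thick, 18 mm high, x=-115..0). The stones' bay is bare bench at x<0, y>0, open to -x.
- jaw (a joint): Travel (m, 0 to 0.11) of the end jaw along the rail towards the end stop. The jaw's rubber face is at y = 0.250 minus this value in the holder's frame: 0.100 leaves a 150 mm bay. Starts at 0 to 0.03, slides stiffly (about 2.5 N) and stays where left. Its carriage on the rail (x=-7..37, 44 mm along y) is 29 mm high, its black knob 40 mm.
- jaw_back (a point): Point on the outer (+y) upright face of the jaw's steel arm, 10 mm above the bench, at x=-50 mm in the holder's frame, 19 mm behind the rubber face; push here along the holder's -y. The arm crosses the bay square to the rail: x=-115..0, 19 mm thick along y, 2 to 18 mm above the bench.
- stone_in: Dark grey double-grit whetstone, 150 x 50 x 25 mm, 0.35 to 0.55 kg, lying flat and askew (up to 0.35 rad) between end stop and jaw, its centre 55 to 65 mm from the rail. Origin in the centre of its underside; x is its long axis, y its width, z up.
- stone_out: The other whetstone, just like the first, lying flat on the open bench on the robot's side of the bay, its centre 195 to 205 mm from the rail's face, turned up to 1.0 rad either way from the rail's direction and shifted sideways. Same size and axes. Either stone may end next to the rail.
- mug: White mug, 80 mm across, 85 mm high, beyond the jaw's side of the holder. Origin in the centre of its underside. A bystander.
- oil: Grey oil bottle, 48 mm across, 130 mm high, beyond the end stop's side of the holder. Origin in the centre of its underside. A bystander.
- stonebox: Brown box holding a spare stone, 165 x 62 x 34 mm, long along its x, on the bench on the end stop's side. Origin in the centre of its underside. A bystander.
There are look-alikes about, which are no part of the job. Leave any turquoise or yellow look-alike of the stone_out alone.

How it is judged:
By the outcome, as a careful person would: the job done as asked, in the order asked, and still so for the second after the job is handed in, with the robot touching nothing.
It also fails if it takes over 64 s, if anything falls off the work surface, if the arm or the gripper's body presses on something with over 40 N, if the wrist force passes 120 N, or if a joint passes its speed limit or range.

### The arm

A 7-joint arm with a two-finger parallel gripper is mounted at the origin on the work surface. World frame = base frame: x ahead of the robot, y to its left, z up, the work surface at z = 0. Lengths are in m, angles in rad, forces in N, time in s.
With the tool pointing down it reaches from about 0.4 to 0.85 m from the base axis. Payload 10.4 kg.
Tool frame: the origin (TCP) lies at the very end of the fingers, on their centre line; the grasp point (between the pads) lies 19 mm behind it; z points along the fingers, y is the line along which they close (so a half turn about z gives the same grasp; the last joint's range is limited). The gripper opens to 85 mm and grips with 20 to 120 N. Pads are 22 mm wide; open, the fingers measure 114 mm over their backs; the gripper's body (76 mm by 85 mm) begins 54 mm behind the grasp point. The pads swing forward as they close: fully open they stand 13 mm farther back than shut.
Start: joints at [-1.321, 0.332, -0.065, 1.46, 0.022, 1.35, -0.088], TCP at [0.168, 0.602, 0.231] pointing down, gripper open.
Joint ranges: [-2.6, 2.6], [-0.5, 2.12], [-1.47, 1.34], [0.16, 2.42], [-1.27, 4.41], [0.06, 2.06], [-2.6, 2.6]. Speed limits (rad/s): [2.22, 2.22, 2.79, 2.79, 3.14, 3.14, 3.14].

### API

Orientations are given as [roll, pitch, yaw] about the fixed x, y, z axes, in that order (R = Rz(yaw) Ry(pitch) Rx(roll)).
In Python, from cell import ctrl gives the robot as it stands. The module is installed in compiled form; this text tells all that it offers.
- The arm moves only by the shell command python3 -m handwheel 'ROWS' [FORCE]. ROWS is JSON, a list of rows, each a list of 5 numbers: the closure, from -1 (fully open) to 1 (shut), then the shift along the tool's x, y, z in m, then the turn about the tool's z in rad. In form: [[fingers, dx, dy, dz, spin], ...]. A call has 1 to 5 rows; each row shifts and turns the commanded pose from where the row before left it, along the tool's axes as they then stand; what a row does not reach is not made up. A row lasts 1/8 s, in which the tool goes at most 62.5 mm and 10.7 degrees, less where a joint would pass 70% of its speed; a pose out of reach is approached as far as the arm can. A call is refused whole if a number of a shift passes 0.0625 or a number of a turn 0.188, either way. A call with a gripper value outside its range is refused whole. The fingers move at their own pace and stop on an object; FORCE is the grip in N (left out, the last holds). Time passes only in rows, so rows that do not move let the fingers close. It gives the time, the measured TCP pose, the force, the opening and the grip force at its end, in the units of the state.
- ctrl.get_obs(): the state, without advancing time (a new reading comes with each control period).
- ctrl.camera(name): name is "scene" or "top" or "wrist"; returns a dict with "image" (400x640x3 uint8, blue, green, red), "K" (3x3 intrinsics, pixels), "camera_from_world" (4x4, takes a point from world to camera coordinates); the wrist camera has in their place "hand_eye" (4x4, takes a point from camera to tool coordinates, whose origin is the TCP and whose axes are the flange's). Camera axes: x right, y up, looking along -z (the intrinsics and any distortion apply to the point x, -y, -z); pixel columns grow to the right and rows downward; lengths in m; the calibration is good to about 2 mm. A picture is of the moment at which its call begins: read the wrist's pose just before it. There is no depth.
- ctrl.finish_job(): hands the job in; it is judged then, once.
Trained networks look in a picture, given as the dict that the camera call returned (one of the last four; its "shot" number tells which), for a name from the list of things; names that differ only in an ending like _2 or _b are one class to them, and where a whole thing is asked for, a point or a joint stands for the part that bears it (a point fixed in the world has none). Each returns a list of dicts, best first, with "p" (0 to 1); they miss things now and then, are a little off and sometimes report something else, mostly with a low value. They report only what shows in the picture. A call takes as long as a camera call. They do not tell look-alikes from the thing itself.
- ctrl.boxes_of(name, picture): "extent" ([left, top, right, bottom] as shares, 0 to 1, of the picture: columns of its width, rows of its height, round what is visible of it).
- ctrl.outline_of(name, picture): "mask" (400x640 bool, what is visible of it) and "extent" ([left, top, right, bottom] as shares, 0 to 1, of the picture: columns of its width, rows of its height, round what is visible of it).
- ctrl.landmark_of(name, picture): "point" ([column, row] as shares, 0 to 1, of the picture: columns of its width, rows of its height: a listed point, or the origin of a listed thing).
The state is a dict: "t": time; "q": joint angles; "qvel": joint speeds; "tau": joint torques, N m; "tool_pos": TCP position; "tool_rot": TCP orientation; "ft_force": force on the tool from outside, world axes, zero at the start; "torque": the same for the moment, N m; "width": finger opening in m; "finger_force": force on a finger pad.
Only numpy, scipy, OpenCV 4.12 (cv2) and the standard library are available. Lean on these libraries where they do the work, as an engineer would, in place of code of your own. Each camera call takes 0.05 s, during which the arm holds its last target. There are 200 camera calls.

## Working session

There is one attempt and no reset: what is moved stays moved. The work goes in short steps, Python scripts to look and compute and a shell command to move; the robot and the scene stay as the last step left them, time stands still between calls to the robot, and variables do not carry over. Pictures are saved under pics/ and viewed, at most 10 in all, crops included, and the job is handed in when it is done.

```bash
mkdir -p pics; cat > h.py <<'E'
import numpy as np, cv2
from cell import ctrl
from scipy.spatial.transform import Rotation as R
def ray(pic,uv,z=0.0):
    K=np.array(pic["K"]);T=np.array(pic["camera_from_world"]);Ti=np.linalg.inv(T)
    uv=np.atleast_2d(uv).astype(float)
    d=np.c_[(uv[:,0]-K[0,2])/K[0,0],-(uv[:,1]-K[1,2])/K[1,1],-np.ones(len(uv))]@Ti[:3,:3].T
    c=Ti[:3,3]
    return (c+d*((z-c[2])/d[:,2])[:,None])[:,:2]
def masks(name,pic,z):
    out=[]
    for r in ctrl.outline_of(name,pic):
        m=r["mask"].astype(np.uint8)
        cs,_=cv2.findContours(m,0,2)
        if not cs: continue
        c=max(cs,key=cv2.contourArea)[:,0,:]
        w=ray(pic,c,z)
        rc=cv2.minAreaRect((w*1000).astype(np.float32))
        bgr=pic["image"][r["mask"]].mean(0).round()
        out.append((round(r["p"],2),np.round(rc[0],1),np.round(rc[1],1),round(rc[2],1),bgr))
    return out
E
python3 - <<'E'
from h import *
o=ctrl.get_obs();print(o["tool_pos"],o["tool_rot"],o["t"],o["width"])
for n in("top","scene"):
    p=ctrl.camera(n);cv2.imwrite(f"pics/{n}0.png",p["image"])
    print(n,np.linalg.inv(p["camera_from_world"])[:3,3],np.array(p["K"])[0,0],[k for k in p])
    for nm,z in(("stone_in",.025),("stone_out",.025),("holder",.018),("jaw",.018),("mug",.085),("oil",.13),("stonebox",.034)):
        print(nm,masks(nm,p,z))
    for nm,z in (("holder",0),("jaw_back",.01)):
        for r in ctrl.landmark_of(nm,p): print(nm,r["p"],ray(p,np.array(r["point"])*[640,400],z))
E
```

```text
[0.16832663 0.60152151 0.23051524] [-3.14016389e+00  8.18570224e-05  2.86876508e+00] 0.0 0.08526091832461259
top [0.27886557 0.04937979 1.26125347] 492.73135096120353 ['image', 'K', 'camera_from_world', 'shot']
stone_in [(0.77, array([631.1, -33.7]), array([ 56.9, 152. ]), 4.0, array([48., 48., 48.]))]
stone_out [(0.89, array([493.5, -80.5]), array([ 53.8, 150.7]), 27.5, array([53., 53., 54.])), (0.85, array([334.6,  79.1]), array([145.9,  50.4]), 26.7, array([  1., 113., 131.])), (0.84, array([ 329.4, -143.1]), array([ 50.9, 149.1]), 48.9, array([91., 93.,  8.]))]
holder [(0.66, array([664.7,   6.9]), array([360.4, 167.3]), 87.3, array([90., 89., 90.]))]
jaw [(0.98, array([666.1, 101.1]), array([ 44.7, 158.8]), 87.9, array([75., 77., 73.])), (0.39, array([647.1, 303.7]), array([114.3,  99.7]), 76.4, array([72., 76., 80.]))]
mug [(0.67, array([619.5, 286.8]), array([ 99.3, 102.1]), 64.0, array([72., 75., 79.]))]
oil [(0.77, array([ 625.5, -276.5]), array([43.8, 82. ]), 45.1, array([35., 36., 36.]))]
stonebox [(0.83, array([ 492. , -371.6]), array([ 71.2, 168.9]), 84.2, array([44., 58
[... 512 characters left out ...]
.63, array([ 341. , -129.6]), array([ 92.8, 151.5]), 48.8, array([88., 93., 53.])), (0.47, array([671.8,  96.7]), array([153.3,  55.1]), 5.9, array([77., 80., 75.]))]
holder [(0.87, array([671.3,  15.4]), array([373.6, 171.4]), 86.9, array([95., 94., 93.]))]
jaw [(0.82, array([667.5,  90.4]), array([153.1,  54.9]), 3.8, array([76., 79., 74.]))]
mug [(0.8, array([651.6, 317.2]), array([132.9,  93.5]), 73.4, array([79., 85., 87.]))]
oil [(0.88, array([ 676.2, -191.9]), array([237.5,  43.1]), 75.7, array([59., 62., 62.]))]
stonebox [(0.7, array([ 501.2, -351.7]), array([122.4, 182.3]), 86.2, array([63., 73., 79.]))]
holder 0.73 [[ 0.68848147 -0.13802021]]
jaw_back 0.85 [[0.65009113 0.09768493]]
```

View pics/top0.png

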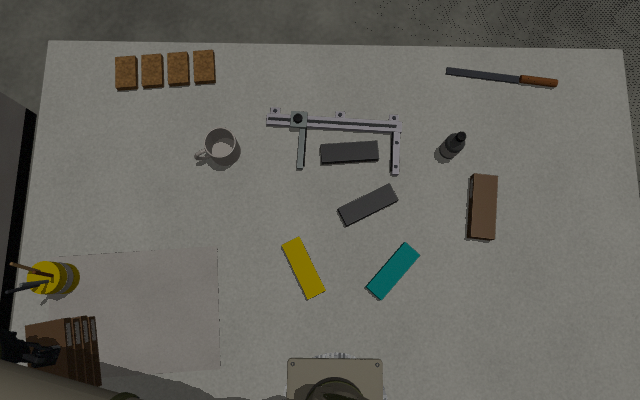

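View pics/scene0.png

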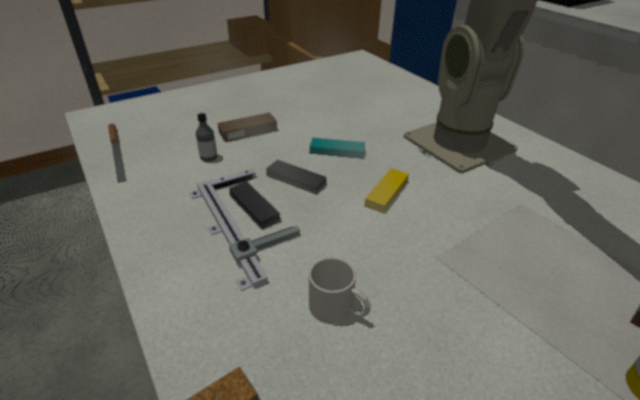

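The top view shows stone_in in the bay at (349,152), stone_out at (367,205), the yellow and turquoise look-alikes below them, the jaw arm at about (301,150) and the end stop at about (396,150). The scene view agrees. I'll move over the holder first and measure it there with the wrist camera.

```bash
cat >> h.py <<'E'
def plan(x,y,z,yaw,smax=.06,n=None):
    o=ctrl.get_obs();p=np.array(o["tool_pos"]);y0=o["tool_rot"][2]
    dy=(yaw-y0+np.pi)%(2*np.pi)-np.pi
    d=np.array([x,y,z])-p
    n=n or int(max(1,np.ceil(abs(dy)/.185),np.ceil(np.linalg.norm(d)/smax)))
    a=y0
    print("rows",n,"d",d.round(4),"dyaw",round(dy,3))
    for i in range(n):
        Rm=R.from_euler("xyz",[np.pi,0,a]).as_matrix()
        print((Rm.T@(d/n)).round(4).tolist(),round(-dy/n,3)); a+=dy/n
E
python3 - <<'E'
from h import *
plan(.42,.2,.33,1.8);
E
```

```text
rows 9 d [ 0.2516 -0.4019  0.0987] dyaw -1.069
[-0.039, -0.0355, -0.011] 0.119
[-0.0429, -0.0306, -0.011] 0.119
[-0.0462, -0.0253, -0.011] 0.119
[-0.0489, -0.0197, -0.011] 0.119
[-0.0509, -0.0137, -0.011] 0.119
[-0.0521, -0.0076, -0.011] 0.119
[-0.0527, -0.0014, -0.011] 0.119
[-0.0525, 0.0049, -0.011] 0.119
[-0.0515, 0.0111, -0.011] 0.119
```

```bash
python3 -m handwheel '[[-1,-0.039,-0.0355,-0.011,0.119],[-1,-0.043,-0.0305,-0.011,0.119],[-1,-0.046,-0.025,-0.011,0.119],[-1,-0.049,-0.02,-0.011,0.119],[-1,-0.051,-0.0135,-0.011,0.119]]'
python3 -m handwheel '[[-1,-0.052,-0.0075,-0.011,0.119],[-1,-0.0525,-0.0015,-0.011,0.119],[-1,-0.0525,0.005,-0.011,0.119],[-1,-0.0515,0.011,-0.011,0.119]]'
python3 - <<'E'
from h import *
plan(.50,-.0,.36,1.52)
E
```

```text
t: 1.62
tool_pos: [0.3091, 0.3771, 0.2869]
tool_rot: [3.141, -0.0, 2.27]
ft_force: [-0.3, 0.6, 0.9]
width: 0.0856
finger_force: 0.0
t: 2.12
tool_pos: [0.4205, 0.1985, 0.3309]
tool_rot: [3.141, -0.001, 1.794]
ft_force: [0.2, 0.7, 0.1]
width: 0.0853
finger_force: 0.0
rows 4 d [ 0.0795 -0.1985  0.0291] dyaw -0.274
[-0.0528, 0.0084, -0.0073] 0.068
[-0.0521, 0.012, -0.0073] 0.068
[-0.0512, 0.0155, -0.0073] 0.068
[-0.05, 0.019, -0.0073] 0.068
```

```bash
python3 -m handwheel '[[-1,-0.053,0.0085,-0.007,0.068],[-1,-0.052,0.012,-0.007,0.068],[-1,-0.051,0.0155,-0.007,0.068],[-1,-0.05,0.019,-0.008,0.068],[-1,0,0,0,0]]'
cat >> h.py <<'E'
def wrist():
    o=ctrl.get_obs()
    T=np.eye(4);T[:3,:3]=R.from_euler("xyz",o["tool_rot"]).as_matrix();T[:3,3]=o["tool_pos"]
    p=ctrl.camera("wrist")
    p["camera_from_world"]=np.linalg.inv(T@np.array(p["hand_eye"]))
    return p
E
python3 - <<'E'
from h import *
p=wrist();cv2.imwrite("pics/w1.png",p["image"]);print(list(p),p["hand_eye"],p["K"])
for nm,z in(("stone_in",.025),("stone_out",.025),("holder",.018),("jaw",.018)):
    print(nm,masks(nm,p,z))
for nm,z in (("holder",0),("jaw_back",.01)):
    for r in ctrl.landmark_of(nm,p): print(nm,r["p"],ray(p,np.array(r["point"])*[640,400],z))
E
```

```text
t: 2.75
tool_pos: [0.5011, -0.0025, 0.3601]
tool_rot: [3.14, 0.001, 1.518]
ft_force: [0.2, 0.3, -0.1]
width: 0.0854
finger_force: 0.0
['image', 'K', 'hand_eye', 'shot', 'camera_from_world'] [[-1.07481461e-03  9.56035334e-01  2.93249526e-01  7.26737093e-02]
 [ 9.99999299e-01  8.81939178e-04  7.89937630e-04 -4.39847948e-04]
 [ 4.96580041e-04  2.93250169e-01 -9.56035612e-01 -1.41981083e-01]
 [ 0.00000000e+00  0.00000000e+00  0.00000000e+00  1.00000000e+00]] [[302.60633188   0.         326.55458253]
 [  0.         302.60633188 199.11325214]
 [  0.           0.           1.        ]]
stone_in [(0.95, array([629.8, -36.1]), array([ 57.7, 153.5]), 2.4, array([86., 86., 87.]))]
stone_out [(0.83, array([494.6, -82.2]), array([ 53.7, 152.6]), 27.4, array([85., 85., 86.])), (0.77, array([ 331.8, -140.8]), array([ 62.4, 150.2]), 49.2, array([117., 118.,  63.])), (0.73, array([335. ,  77.6]), array([153.5,  53.7]), 27.2, array([ 50., 100., 115.]))]
holder [(0.62, array([662.6,   6.9]), array([357.3, 164.5]), 86.9, array([133., 128., 131.])), (0.48, array([ 494.6, -362.6]), array([ 58.2, 168.5]), 83.8, array([62., 70., 81.]))]
jaw [(0.72, array([ 494.5, -362.6]), array([ 58.2, 169.1]), 84.0, array([62., 70., 81.])), (0.61, array([666.1,  98.3]), array([ 44.1, 158.8]), 88.9, array([118., 119., 116.]))]
holder 0.8 [[ 0.69636593 -0.1567911 ]]
holder 0.53 [[ 0.49594056 -0.08626401]]
jaw_back 0.92 [[0.64598247 0.09687185]]
```

View pics/w1.png

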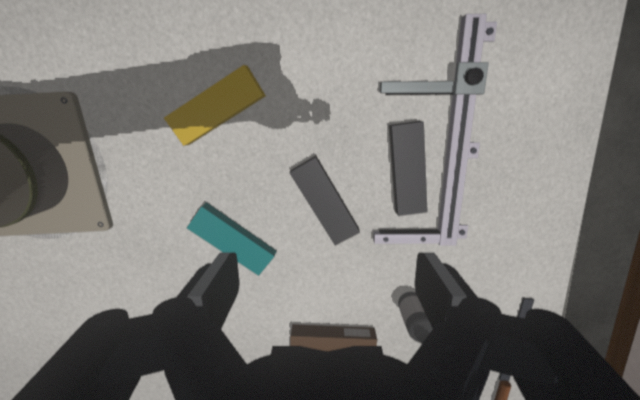

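The wrist view shows right as +x and up as +y. The rail runs from about (475,15) to (447,243), the end stop is at about (408,238), the jaw arm at about (418,87) and stone_in at about (408,168). I'll enlarge it to read the edges.

```bash
python3 -c "
import cv2
i=cv2.imread('pics/w1.png')[5:255,365:505];cv2.imwrite('pics/w1c.png',cv2.resize(i,None,fx=2.4,fy=2.4,interpolation=cv2.INTER_CUBIC))"
```

```text
(no output)
```

View pics/w1c.png

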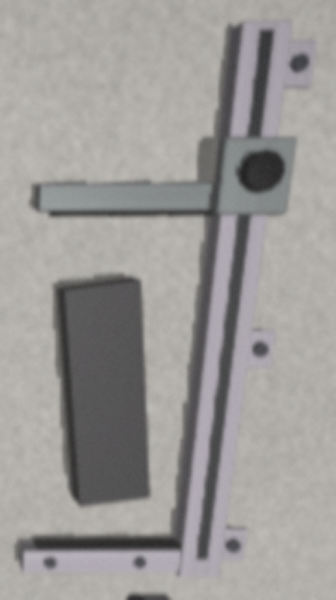

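```bash
python3 - <<'E'
from h import *
p=wrist()
f=lambda pts,z: ray(p,np.array(pts)/2.4+[365,5],z)
names=["railTopL","railBotL","railTopR","railBotR","stopTipIn","stopCornerIn","stopTipOut","jawTipOut","jawRootOut","jawTipIn","jawRootIn"]
w=f([(243,22),(180,575),(291,22),(218,575),(25,548),(182,547),(25,572),(40,184),(215,184),(40,210),(215,212)],.018)
for n,v in zip(names,w*1000): print(n,v.round(1))
s=f([(65,290),(140,279),(150,497),(80,504)],.025)*1000
print("stone",s.round(1),s.mean(0),[np.linalg.norm(s[i]-s[i-1]).round(1) for i in range(4)])
d=w[0]-w[1];yaw=np.arctan2(-d[0],d[1]);d2=w[2]-w[3];print("yaw",yaw,np.arctan2(-d2[0],d2[1]),"len",np.hypot(*d))
c,s_=np.cos(yaw),np.sin(yaw)
o=w[1]+.025*d/np.hypot(*d);print("origin from rail end",o)
E
```

```text
railTopL [704.1 190.9]
railBotL [ 690.6 -164.1]
railTopR [732.2 189.6]
railBotR [ 718.2 -165.3]
stopTipIn [ 577.6 -137.8]
stopCornerIn [ 690.5 -142. ]
stopTipOut [ 577.6 -156.8]
jawTipOut [586.1 107.3]
jawRootOut [694.8 102.5]
jawTipIn [586.2  92. ]
jawRootIn [696.1  86. ]
stone [[ 601.4   42.8]
 [ 648.9   47.5]
 [ 663.1 -100.1]
 [ 614.7 -103.1]] [632.0293046 -28.2344658] [np.float64(146.5), np.float64(47.7), np.float64(148.3), np.float64(48.5)]
yaw -0.03810849243380477 -0.039271144161798395 len 0.3552369999911231
origin from rail end [ 0.69150771 -0.13912427]
```

```bash
cat >> h.py <<'E'
HO=np.array([.691,-.141]);HY=-.038
def L2W(x,y): return HO+np.array([x*np.cos(HY)-y*np.sin(HY),x*np.sin(HY)+y*np.cos(HY)])
def W2L(P):
    d=np.array(P)[...,:2]-HO;c,s=np.cos(HY),np.sin(HY)
    return np.stack([d[...,0]*c+d[...,1]*s,-d[...,0]*s+d[...,1]*c],-1)
def planL(x,y,z,yawrel,**k): print("now local",(W2L(ctrl.get_obs()["tool_pos"])*1000).round(1)); plan(*L2W(x,y),z,HY+yawrel,**k)
E
python3 - <<'E'
from h import *
print(np.round(ctrl.get_obs()["q"],2))
planL(-.127,.108,.12,np.pi)
E
```

```text
[-0.68 -0.01  0.59  1.59  0.01  1.56 -0.14]
now local [-196.2  136.5]
rows 9 d [ 0.0681 -0.0311 -0.2392] dyaw 1.576
[-0.0031, 0.0077, 0.0266] -0.175
[-0.0044, 0.007, 0.0266] -0.175
[-0.0056, 0.0062, 0.0266] -0.175
[-0.0066, 0.0051, 0.0266] -0.175
[-0.0074, 0.0039, 0.0266] -0.175
[-0.0079, 0.0025, 0.0266] -0.175
[-0.0082, 0.0011, 0.0266] -0.175
[-0.0083, -0.0003, 0.0266] -0.175
[-0.0081, -0.0018, 0.0266] -0.175
```

```bash
python3 -m handwheel '[[-1,-0.003,0.0075,0.0265,-0.175],[-1,-0.0045,0.007,0.0265,-0.175],[-1,-0.0055,0.006,0.0265,-0.175],[-1,-0.0065,0.005,0.0265,-0.175],[-1,-0.0075,0.004,0.0265,-0.175]]' >/dev/null
python3 -m handwheel '[[-1,-0.008,0.0025,0.0265,-0.175],[-1,-0.008,0.001,0.0265,-0.175],[-1,-0.0085,0,0.0265,-0.175],[-1,-0.008,-0.002,0.0265,-0.175],[-1,0,0,0,0]]'
python3 - <<'E'
from h import *
print(np.round(ctrl.get_obs()["q"],2))
planL(-.127,.108,.002,np.pi)
E
```

```text
t: 4.4
tool_pos: [0.5667, -0.029, 0.1191]
tool_rot: [-3.141, -0.004, 3.1]
ft_force: [0.3, -0.9, -0.5]
width: 0.0853
finger_force: 0.0
[-0.46  0.32  0.52  1.77 -0.18  1.1   1.64]
now local [-128.5  107.2]
rows 2 d [ 0.0015  0.0008 -0.1171] dyaw 0.004
[-0.0007, 0.0004, 0.0585] -0.002
[-0.0007, 0.0004, 0.0585] -0.002
```

```bash
python3 -m handwheel '[[-1,0,0,0.058,0],[-1,0,0,0.045,0],[-1,0,0,0.014,0],[-1,0,0,0,0]]'
python3 -m handwheel '[[-1,-0.012,0,0,0],[-1,-0.012,0,0,0],[-1,-0.01,0,0,0],[-1,-0.01,0,0,0],[-1,0,0,0,0]]'
python3 - <<'E'
from h import *
planL(-.061,.108,.002,np.pi)
E
```

```text
t: 4.9
tool_pos: [0.5683, -0.0289, 0.0047]
tool_rot: [3.142, 0.0, 3.099]
ft_force: [-0.2, 0.3, 1.1]
width: 0.0854
finger_force: 0.0
t: 5.52
tool_pos: [0.6128, -0.0312, 0.0038]
tool_rot: [-3.141, 0.001, 3.101]
ft_force: [-0.1, -0.6, 0.1]
width: 0.0854
finger_force: 0.0
now local [-82.3 106.7]
rows 1 d [ 0.0214  0.0005 -0.0018] dyaw 0.003
[-0.0213, 0.0013, 0.0018] -0.003
```

```bash
python3 -m handwheel '[[-1,-0.006,0,0.002,0],[-1,-0.006,0,0,0]]'
python3 -m handwheel '[[-1,-0.005,0,0,0],[-1,-0.004,0,0,0]]'
python3 - <<'E'
from h import *
p=wrist();t=ctrl.camera("top")
for q in(p,t):
  for n in("stone_in","stone_out"):
    r=masks(n,q,.025)
    for m in r: print(n,m,W2L(m[1]/1000))
E
```

```text
t: 5.78
tool_pos: [0.6236, -0.0315, 0.0014]
tool_rot: [3.142, -0.001, 3.101]
ft_force: [-1.3, 0.0, -1.7]
width: 0.0855
finger_force: 0.8
t: 6.02
tool_pos: [0.6331, -0.0318, 0.0016]
tool_rot: [3.142, -0.0, 3.101]
ft_force: [-1.8, 0.6, -1.5]
width: 0.0855
finger_force: 0.8
stone_in (0.74, array([653.2, -34.9]), array([98.7, 49.5]), 88.0, array([65., 64., 65.])) [-0.04180354  0.10458735]
stone_in (0.68, array([625.6,  76.1]), array([29. , 83.1]), 87.0, array([103., 103., 101.])) [-0.0736006   0.21445867]
stone_out (0.84, array([ 536.5, -104.3]), array([84.8, 33.1]), 87.6, array([63., 63., 64.])) [-0.15578273  0.03080392]
stone_out (0.8, array([ 328.4, -141.9]), array([ 55. , 152.9]), 48.8, array([95., 98., 14.])) [-0.36230404 -0.01467483]
stone_out (0.66, array([ 509.1, -113. ]), array([51.5, 83.4]), 27.5, array([58., 58., 59.])) [-0.18283243  0.02106925]
```

```bash
python3 -m handwheel '[[-1,-0.004,0,0,0],[-1,0,0,0,0]]'
python3 -m handwheel '[[-1,-0.003,0,0,0],[-1,0,0,0,0]]'
```

```text
t: 6.58
tool_pos: [0.6366, -0.0319, 0.0018]
tool_rot: [3.141, -0.001, 3.101]
ft_force: [-4.1, -0.2, 3.6]
width: 0.0853
finger_force: 2.2
t: 6.82
tool_pos: [0.6369, -0.0319, 0.0013]
tool_rot: [3.141, -0.006, 3.1]
ft_force: [-17.2, 3.5, 11.5]
width: 0.0853
finger_force: 8.6
```

```bash
python3 -m handwheel '[[-1,0.02,0,0,0],[-1,0.01,0,-0.04,0],[-1,0,0,-0.06,0],[-1,0.01,0,-0.03,0],[-1,0,0,0,0]]'
python3 - <<'E'
from h import *
plan(.4945,-.0815,.16,np.pi/2+.48)
E
```

```text
t: 7.45
tool_pos: [0.6015, -0.0306, 0.1347]
tool_rot: [3.14, 0.006, 3.101]
ft_force: [-0.2, 0.5, -0.4]
width: 0.0854
finger_force: 0.0
rows 6 d [-0.107  -0.0509  0.0253] dyaw -1.05
[0.0175, -0.0092, -0.0042] 0.175
[0.0156, -0.0121, -0.0042] 0.175
[0.0133, -0.0146, -0.0042] 0.175
[0.0105, -0.0167, -0.0042] 0.175
[0.0074, -0.0183, -0.0042] 0.175
[0.0041, -0.0193, -0.0042] 0.175
```

```bash
python3 -m handwheel '[[-1,0.0175,-0.009,-0.004,0.175],[-1,0.0155,-0.012,-0.004,0.175],[-1,0.0135,-0.0145,-0.004,0.175],[-1,0.0105,-0.0165,-0.004,0.175],[-1,0.0075,-0.0185,-0.004,0.175]]' >/dev/null
python3 -m handwheel '[[-1,0.004,-0.0195,-0.004,0.175],[-1,0,0,0,0]]'
python3 - <<'E'
from h import *
p=wrist();cv2.imwrite("pics/w2.png",p["image"])
t=ctrl.camera("top")
for q in(p,t):
  for n in("stone_in","stone_out"):
    for m in masks(n,q,.025): print(n,m,W2L(m[1]/1000))
plan(.4945,-.0815,.16,np.pi/2+.48)
E
```

```text
t: 8.32
tool_pos: [0.4922, -0.0814, 0.1554]
tool_rot: [3.141, -0.0, 2.05]
ft_force: [0.3, 0.6, -0.5]
width: 0.0859
finger_force: 0.0
stone_in (0.83, array([663.8, -38. ]), array([144.5,  64.4]), 87.2, array([67., 66., 67.])) [-0.03109342  0.10189229]
stone_out (0.66, array([494.4, -83.8]), array([ 50.1, 149.3]), 26.6, array([77., 77., 78.])) [-0.19863115  0.0496897 ]
stone_out (0.62, array([ 332.1, -141.1]), array([ 62.2, 149.3]), 48.6, array([123., 124.,  59.])) [-0.35863711 -0.01373485]
stone_in (0.94, array([670.9, -24.7]), array([123. ,  58.1]), 87.1, array([50., 50., 51.])) [-0.02450383  0.11545243]
stone_out (0.91, array([474.3, -43.4]), array([48.9, 64.9]), 27.5, array([27., 27., 27.])) [-0.22025147  0.08929692]
stone_out (0.7, array([334.6,  80.3]), array([147. ,  48.4]), 26.7, array([  0., 103., 120.])) [-0.36455009  0.2076003 ]
rows 1 d [ 0.0015 -0.0008  0.0045] dyaw -0.002
[-0.0014, 0.001, -0.0045] 0.002
```

View pics/w2.png

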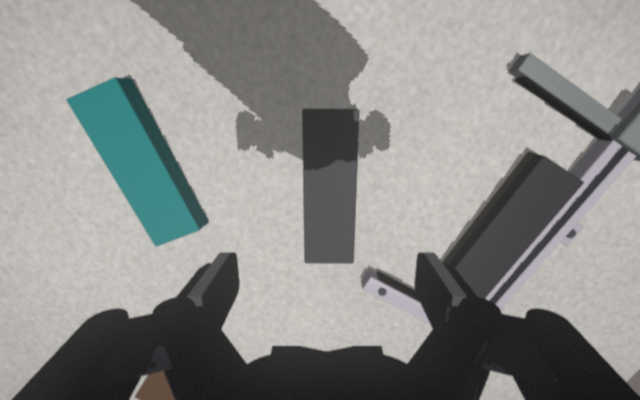

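The stone_out to be grasped is centred between the fingers at (330,190), and stone_in lies parallel against the rail at right. I'll descend and grasp.

```bash
python3 -m handwheel '[[-1,-0.001,0.001,0.06,0],[-1,0,0,0.05,0],[-1,0,0,0.03,0],[-1,0,0,0.007,0],[-1,0,0,0,0]]'
python3 -m handwheel '[[1,0,0,0,0],[1,0,0,0,0],[1,0,0,0,0],[1,0,0,0,0]]' 40
python3 -m handwheel '[[1,0,0,0,0],[1,0,0,-0.015,0],[1,0,0,0,0]]'
python3 - <<'E'
from h import *
planL(-.112,.105,.03,np.pi/2)
E
```

```text
t: 9.25
tool_pos: [0.4944, -0.0816, 0.0092]
tool_rot: [-3.142, 0.0, 2.051]
ft_force: [1.1, 0.0, -0.6]
width: 0.0853
finger_force: 0.0
t: 9.75
tool_pos: [0.4949, -0.0812, 0.01]
tool_rot: [3.139, 0.0, 2.051]
ft_force: [-1.6, 0.7, 8.1]
width: 0.049
finger_force: 40.8
t: 10.12
tool_pos: [0.4946, -0.0814, 0.025]
tool_rot: [3.14, 0.0, 2.051]
ft_force: [-0.0, 0.6, -4.3]
width: 0.049
finger_force: 44.8
now local [-198.5   52.1]
rows 3 d [0.0884 0.0496 0.005 ] dyaw -0.518
[0.001, 0.0338, -0.0017] 0.173
[0.0068, 0.0331, -0.0017] 0.173
[0.0124, 0.0314, -0.0017] 0.173
```

```bash
python3 -m handwheel '[[1,0,0,-0.02,0],[1,0.001,0.034,0,0.173],[1,0.007,0.033,0,0.173],[1,0.0125,0.0315,0,0.173],[1,0,0,0,0]]'
python3 - <<'E'
from h import *
planL(-.108,.105,.012,np.pi/2)
E
```

```text
t: 10.75
tool_pos: [0.584, -0.0293, 0.0433]
tool_rot: [3.141, 0.0, 1.534]
ft_force: [-0.6, -0.9, -5.6]
width: 0.0488
finger_force: 44.9
now local [-111.1  107.6]
rows 1 d [ 0.003  -0.0027 -0.0313] dyaw -0.001
[-0.0026, 0.0031, 0.0313] 0.001
```

```bash
python3 -m handwheel '[[1,-0.0025,0.003,0.02,0],[1,0,0,0.0125,0],[1,0,0,0,0]]'
python3 -m handwheel '[[-0.4,0,0,0,0],[-0.4,0,0,0,0],[-0.4,0,0,0,0]]'
python3 -m handwheel '[[-0.4,0,0,-0.05,0],[-1,0,0,-0.05,0],[-1,0,0,-0.03,0],[-1,0,0,0,0]]'
python3 - <<'E'
from h import *
t=ctrl.camera("top");p=wrist()
for q in(p,t):
  for n in("stone_in","stone_out"):
    for m in masks(n,q,.025): print(n,m,W2L(m[1]/1000))
planL(-.165,.105,.13,np.pi)
E
```

```text
t: 11.12
tool_pos: [0.5842, -0.0351, 0.01]
tool_rot: [-3.14, 0.0, 1.531]
ft_force: [-0.1, -0.9, -5.0]
width: 0.0489
finger_force: 46.6
t: 11.5
tool_pos: [0.5857, -0.0342, 0.0116]
tool_rot: [3.141, -0.0, 1.532]
ft_force: [-0.7, 1.4, -0.6]
width: 0.0599
finger_force: 0.0
t: 12.0
tool_pos: [0.587, -0.0343, 0.1439]
tool_rot: [3.137, -0.001, 1.532]
ft_force: [0.6, -0.3, -0.4]
width: 0.0853
finger_force: 0.0
stone_out (0.87, array([583.1, -37.7]), array([149.1,  50.8]), 87.4, array([80., 79., 81.])) [-0.11174656  0.09912621]
stone_out (0.7, array([357. ,  84.4]), array([124.9,  61. ]), 26.8, array([ 39.,  92., 106.])) [-0.34232202  0.21254834]
stone_out (0.6, array([ 331.2, -132.2]), array([ 74.9, 137.1]), 48.7, array([112., 113.,  59.])) [-0.35987458 -0.00487546]
stone_in (0.65, array([673.2,  25.8]), array([52., 21.]), 0.4, array([49., 49., 50.])) [-0.02412402  0.16600335]
stone_out (0.76, array([377.6, 114.4]), array([36.1, 66.2]), 75.1, array([ 0., 66., 79.])) [-0.32287662  0.24330929]
stone_out (0.67, array([ 328.8, -142.6]), array([ 51.2, 150.8]), 48.6, array([95., 98., 10.])) [-0.36187774 -0.01535913]
now local [-110.1  102.7]
rows 9 d [-0.0548  0.0044 -0.0103] dyaw 1.572
[0.0002, -0.0061, 0.0011] -0.175
[0.0013, -0.006, 0.0011] -0.175
[0.0023, -0.0056, 0.0011] -0.175
[0.0033, -0.0052, 0.0011] -0.175
[0.0041, -0.0045, 0.0011] -0.175
[0.0048, -0.0037, 0.0011] -0.175
[0.0054, -0.0028, 0.0011] -0.175
[0.0058, -0.0019, 0.0011] -0.175
[0.0061, -0.0008, 0.0011] -0.175
```

```bash
python3 -m handwheel '[[-1,0,-0.006,0,-0.175],[-1,0.0015,-0.006,0,-0.175],[-1,0.0025,-0.0055,0,-0.175],[-1,0.0035,-0.005,0,-0.175],[-1,0.004,-0.0045,0,-0.175]]' >/dev/null
python3 -m handwheel '[[-1,0.005,-0.0035,0,-0.175],[-1,0.0055,-0.003,0,-0.175],[-1,0.006,-0.002,0,-0.175],[-1,0.006,-0.001,0,-0.175],[-1,0,0,0.04,0]]'
python3 -m handwheel '[[-1,0,0,0.06,0],[-1,0,0,0.03,0],[-1,0,0,0.011,0],[-1,0,0,0,0]]'
python3 - <<'E'
from h import *
planL(-.108,.105,.002,np.pi)
E
```

```text
t: 13.55
tool_pos: [0.5321, -0.0296, 0.1026]
tool_rot: [3.14, 0.004, 3.109]
ft_force: [-0.7, 0.8, -0.9]
width: 0.0856
finger_force: 0.0
t: 14.05
tool_pos: [0.5305, -0.0299, 0.0002]
tool_rot: [-3.141, -0.001, 3.107]
ft_force: [-0.3, 0.1, 0.5]
width: 0.0855
finger_force: 0.0
now local [-164.6  105. ]
rows 1 d [ 0.0566 -0.0021  0.0018] dyaw -0.003
[-0.0566, -0.0001, -0.0018] 0.003
```

```bash
python3 -m handwheel '[[-1,-0.012,0,0,0.003],[-1,-0.012,0,0,0],[-1,-0.01,0,0,0],[-1,-0.01,0,0,0],[-1,-0.006,0,0,0]]'
python3 -m handwheel '[[-1,-0.004,0,0,0],[-1,-0.002,0,0,0],[-1,0,0,0,0]]'
python3 -m handwheel '[[-1,-0.003,0,0,0],[-1,0,0,0,0]]'
```

```text
t: 14.68
tool_pos: [0.5812, -0.0315, 0.0007]
tool_rot: [3.141, -0.0, 3.104]
ft_force: [-6.3, 0.1, 4.9]
width: 0.0857
finger_force: 2.9
t: 15.05
tool_pos: [0.5863, -0.0317, 0.0004]
tool_rot: [3.141, -0.001, 3.103]
ft_force: [-5.3, 0.6, 4.1]
width: 0.0853
finger_force: 2.8
t: 15.3
tool_pos: [0.5867, -0.0318, -0.0001]
tool_rot: [3.141, -0.006, 3.102]
ft_force: [-17.9, 2.9, 13.1]
width: 0.0852
finger_force: 9.0
```

```bash
python3 -m handwheel '[[-1,0.02,0,0,0],[-1,0.01,0,-0.04,0],[-1,0,0,-0.06,0],[-1,0,0,-0.06,0],[0.05,0,0,-0.04,0]]'
python3 - <<'E'
from h import *
planL(-.11,.205,.2,np.pi/2)
E
```

```text
t: 15.92
tool_pos: [0.5609, -0.0309, 0.2039]
tool_rot: [3.141, 0.005, 3.104]
ft_force: [1.0, 0.2, -0.7]
width: 0.0697
finger_force: 0.0
now local [-134.1  105.1]
rows 9 d [ 0.0279  0.0989 -0.0039] dyaw -1.571
[-0.0027, 0.0111, 0.0004] 0.175
[-0.0007, 0.0114, 0.0004] 0.175
[0.0013, 0.0113, 0.0004] 0.175
[0.0032, 0.011, 0.0004] 0.175
[0.0051, 0.0102, 0.0004] 0.175
[0.0068, 0.0092, 0.0004] 0.175
[0.0083, 0.0079, 0.0004] 0.175
[0.0095, 0.0063, 0.0004] 0.175
[0.0105, 0.0046, 0.0004] 0.175
```

```bash
python3 -m handwheel '[[0.05,-0.0025,0.011,0,0.175],[0.05,-0.0005,0.0115,0,0.175],[0.05,0.0015,0.0115,0,0.175],[0.05,0.003,0.011,0,0.175],[0.05,0.005,0.01,0,0.175]]' >/dev/null
python3 -m handwheel '[[0.05,0.007,0.009,0,0.175],[0.05,0.0085,0.008,0,0.175],[0.05,0.0095,0.0065,0,0.175],[0.05,0.0105,0.0045,0,0.175],[0.05,0,0,0,0]]'
python3 - <<'E'
from h import *
p=wrist();cv2.imwrite("pics/w3.png",p["image"])
for n in("stone_in","stone_out","jaw"):
    for m in masks(n,p,.025): print(n,m,W2L(m[1]/1000))
# project expected stone ends (z=.025) local
T=p["camera_from_world"];K=np.array(p["K"])
for x,y,z in((-.0,.18,.025),(-.1,.18,.025),(-.05,.18,.025),(-.1,.225,.018),(-.02,.225,.018),(-.1,.244,.018)):
    c=T@np.r_[L2W(x,y),z,1];print((x,y),(K[0,0]*c[0]/-c[2]+K[0,2]).round(1),(K[1,1]*-c[1]/-c[2]+K[1,2]).round(1))
planL(-.05,.205,.004,np.pi/2)
E
```

```text
t: 17.18
tool_pos: [0.5877, 0.0696, 0.2005]
tool_rot: [3.14, -0.0, 1.532]
ft_force: [0.1, 0.2, -0.6]
width: 0.0405
finger_force: 0.0
stone_in (0.81, array([670.8, -12.4]), array([108.4,  53.7]), 88.0, array([84., 83., 84.])) [-0.02507104  0.12773975]
stone_out (0.9, array([339.5,  80.3]), array([162.1,  52.8]), 27.2, array([ 69., 152., 176.])) [-0.35965362  0.20778645]
stone_out (0.76, array([ 304.9, -107.3]), array([78.4, 65.2]), 46.6, array([107., 107.,  59.])) [-0.38710156  0.0190074 ]
stone_out (0.72, array([620.6, -35.5]), array([158.1,  51.1]), 86.8, array([82., 81., 82.])) [-0.07435721  0.10274928]
jaw (0.58, array([665.2,  99.7]), array([ 44.4, 152.7]), 87.7, array([131., 131., 128.])) [-0.03492577  0.23954607]
(-0.0, 0.18) 428.3 200.5
(-0.1, 0.18) 337.3 200.7
(-0.05, 0.18) 382.8 200.6
(-0.1, 0.225) 337.4 158.9
(-0.02, 0.225) 411.7 158.7
(-0.1, 0.244) 337.6 141.1
now local [-111.7  204.7]
rows 4 d [ 0.0617 -0.002  -0.1965] dyaw 0.002
[0.0001, 0.0154, 0.0491] -0.0
[0.0001, 0.0154, 0.0491] -0.0
[0.0001, 0.0154, 0.0491] -0.0
[0.0001, 0.0154, 0.0491] -0.0
```

View pics/w3.png

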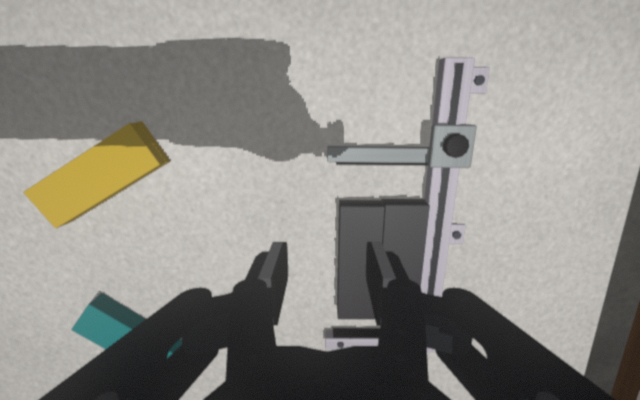

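Stones sit side by side against the rail, with their free ends at row 201 (y≈180 mm) and the jaw at row 162 (y≈222 mm). There is room for the fingers to push both ends together.

```bash
python3 -m handwheel '[[0.05,-0.003,0.04,0.04,0],[0.05,0,0.0215,0.06,0],[0.05,0,0,0.04,0],[0.05,0,0,0,0]]'
python3 -m handwheel '[[0.05,0,0,0.04,0],[0.05,0,0,0.0165,0],[0.05,0,0,0,0]]'
python3 - <<'E'
from h import *
planL(-.05,.16,.004,np.pi/2)
E
```

```text
t: 17.88
tool_pos: [0.6459, 0.062, 0.0586]
tool_rot: [-3.136, 0.002, 1.529]
ft_force: [-0.8, 0.3, 0.5]
width: 0.0405
finger_force: 0.0
t: 18.25
tool_pos: [0.6479, 0.063, 0.0056]
tool_rot: [-3.141, -0.0, 1.529]
ft_force: [1.3, -0.3, -0.3]
width: 0.0407
finger_force: 0.0
now local [-50.8 202.2]
rows 1 d [-0.0008 -0.0422 -0.0016] dyaw 0.004
[-0.0422, 0.0009, 0.0016] -0.004
```

```bash
python3 -m handwheel '[[0.05,-0.01,0,0,-0.004],[0.05,-0.01,0,0,0],[0.05,-0.01,0,0,0],[0.05,-0.006,0,0,0]]'
python3 -m handwheel '[[0.05,-0.003,0,0,0],[0.05,0,0,0,0]]'
python3 -m handwheel '[[0.05,-0.002,0,0,0],[0.05,0,0,0,0]]'
```

```text
t: 18.75
tool_pos: [0.6477, 0.0282, 0.0068]
tool_rot: [3.139, -0.003, 1.534]
ft_force: [0.7, 8.6, 4.7]
width: 0.0404
finger_force: 4.3
t: 19.0
tool_pos: [0.6476, 0.0252, 0.0068]
tool_rot: [3.139, -0.003, 1.534]
ft_force: [0.0, 6.2, 4.5]
width: 0.0406
finger_force: 3.0
t: 19.25
tool_pos: [0.6475, 0.0239, 0.0068]
tool_rot: [3.139, -0.004, 1.534]
ft_force: [-1.1, 8.5, 4.9]
width: 0.0409
finger_force: 3.9
```

```bash
python3 -m handwheel '[[0.05,-0.002,0,0,0],[0.05,0,0,0,0]]' | grep -E "pos|ft"
python3 -m handwheel '[[0.05,-0.002,0,0,0],[0.05,0,0,0,0]]'| grep -E "pos|ft"
python3 -c "
from h import *
print(W2L(ctrl.get_obs()['tool_pos']))"
```

```text
tool_pos: [0.6474, 0.0221, 0.0068]
ft_force: [-0.3, 7.4, 4.6]
tool_pos: [0.6473, 0.0202, 0.0068]
ft_force: [-0.5, 8.3, 4.9]
[-0.04976548  0.1594043 ]
```

```bash
python3 -m handwheel '[[0.05,-0.003,0,0,0],[0.05,0,0,0,0]]' | grep -E "pos|ft"
python3 -m handwheel '[[0.05,-0.002,0,0,0],[0.05,0,0,0,0]]'| grep -E "pos|ft"
```

```text
tool_pos: [0.6472, 0.0171, 0.0068]
ft_force: [-1.1, 8.0, 5.0]
tool_pos: [0.6471, 0.0157, 0.0068]
ft_force: [-1.0, 9.8, 6.5]
```

```bash
python3 -m handwheel '[[0.05,-0.002,0,0,0],[0.05,0,0,0,0]]' | grep -E "pos|ft"
python3 -m handwheel '[[0.05,-0.001,0,0,0],[0.05,0,0,0,0]]'| grep -E "pos|ft"
```

```text
tool_pos: [0.6471, 0.0157, 0.0068]
ft_force: [-1.0, 15.2, 5.8]
tool_pos: [0.6471, 0.0157, 0.0068]
ft_force: [-0.9, 16.6, 6.1]
```

```bash
python3 -m handwheel '[[0.05,0.01,0,0,0],[0.05,0.008,0,-0.04,0],[1,0,0,-0.06,0],[1,0.025,0,-0.06,0],[1,0.04,0,-0.02,0]]' >/dev/null
python3 -m handwheel '[[1,0.03,0,0,0],[1,0,0,0,0]]'
python3 - <<'E'
from h import *
p=wrist();i=p["image"];cv2.imwrite("pics/w4.png",i)
for n in("stone_in","stone_out","jaw"):
    for m in masks(n,p,.025): print(n,m,W2L(m[1]/1000))
planL(-.05,.266,.006,np.pi/2)
E
```

```text
t: 21.62
tool_pos: [0.6501, 0.1245, 0.1831]
tool_rot: [3.141, -0.001, 1.536]
ft_force: [0.7, -1.2, 0.1]
width: -0.0005
finger_force: 0.0
stone_in (0.82, array([692.1,   6. ]), array([10.9, 22.8]), 28.2, array([55., 54., 56.])) [-0.00448545  0.14693567]
stone_out (0.85, array([ 308. , -105.6]), array([83.2, 66.9]), 47.2, array([91., 92., 50.])) [-0.38406838  0.02082395]
stone_out (0.58, array([343.3,  83.1]), array([169.1,  52.1]), 27.1, array([ 66., 141., 163.])) [-0.35596274  0.2107288 ]
stone_out (0.49, array([640.9, -68.7]), array([41.1, 11.1]), 83.7, array([57., 56., 57.])) [-0.05281057  0.07034446]
jaw (0.67, array([665.9, 100.5]), array([ 47. , 151.1]), 88.0, array([120., 120., 117.])) [-0.03425667  0.24037209]
now local [-50.6 259.1]
rows 3 d [ 0.0009  0.0068 -0.1769] dyaw 0.002
[0.0023, 0.0002, 0.059] -0.001
[0.0023, 0.0002, 0.059] -0.001
[0.0023, 0.0002, 0.059] -0.001
```

View pics/w4.png

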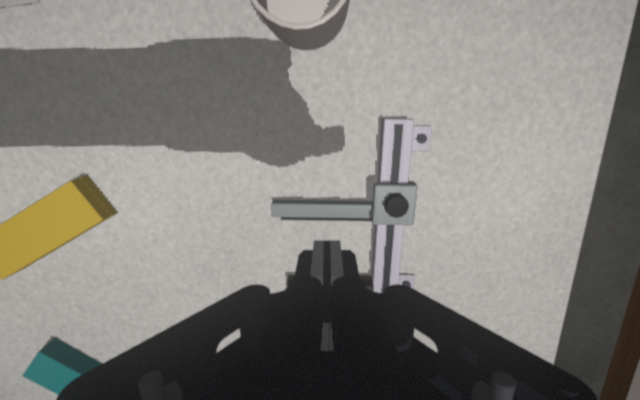

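The gripper hides the stones here. The jaw arm (275–370, 210) is clear and the mug is well away, so I'll descend behind the jaw and push.

```bash
python3 -m handwheel '[[1,0.004,0,0.06,0],[1,0.003,0,0.05,0],[1,0,0,0.04,0],[1,0,0,0.026,0],[1,0,0,0,0]]'
python3 -m handwheel '[[1,-0.015,0,0,0],[1,-0.015,0,0,0],[1,-0.015,0,0,0],[1,-0.01,0,0,0]]'
python3 -c "
from h import *
planL(-.05,.18,.006,np.pi/2)"
```

```text
t: 22.45
tool_pos: [0.6491, 0.1272, 0.0049]
tool_rot: [-3.138, 0.002, 1.531]
ft_force: [0.6, -0.0, -0.4]
width: -0.0001
finger_force: 0.0
t: 22.95
tool_pos: [0.6488, 0.0725, 0.0075]
tool_rot: [3.14, -0.0, 1.532]
ft_force: [1.5, 1.4, 1.9]
width: 0.0003
finger_force: 1.4
now local [-50.3 211.8]
rows 1 d [-0.0009 -0.0317 -0.0015] dyaw 0.001
[-0.0318, 0.0003, 0.0015] -0.001
```

```bash
python3 -m handwheel '[[1,-0.012,0,0,0],[1,-0.012,0,0,0],[1,-0.008,0,0,0],[1,0,0,0,0]]'| grep -E "pos|ft"
python3 -m handwheel '[[1,-0.003,0,0,0],[1,0,0,0,0]]'| grep -E "pos|ft"
python3 -m handwheel '[[1,-0.002,0,0,0],[1,0,0,0,0]]'| grep -E "pos|ft"
```

```text
tool_pos: [0.6469, 0.0406, 0.0065]
ft_force: [-0.9, -0.4, -0.2]
tool_pos: [0.6468, 0.039, 0.0064]
ft_force: [0.6, 0.2, -0.3]
tool_pos: [0.6467, 0.0373, 0.0064]
ft_force: [0.5, 1.7, -2.0]
```

```bash
python3 -m handwheel '[[1,-0.002,0,0,0],[1,0,0,0,0]]'| grep -E "pos|ft"
python3 -m handwheel '[[1,-0.002,0,0,0],[1,0,0,0,0]]'| grep -E "pos|ft"
```

```text
tool_pos: [0.6467, 0.0351, 0.0065]
ft_force: [-0.1, 2.7, -2.2]
tool_pos: [0.6466, 0.0344, 0.0065]
ft_force: [-0.8, 6.7, -0.9]
```

```bash
python3 -m handwheel '[[1,-0.002,0,0,0],[1,0,0,0,0]]'| grep -E "pos|ft"
python3 -m handwheel '[[1,-0.0015,0,0,0],[1,0,0,0,0]]'| grep -E "pos|ft"
```

```text
tool_pos: [0.6466, 0.0344, 0.0065]
ft_force: [-1.2, 11.3, -1.1]
tool_pos: [0.6466, 0.0344, 0.0065]
ft_force: [-0.4, 14.2, -1.1]
```

```bash
python3 -m handwheel '[[1,-0.003,0,0,0],[1,0,0,0,0]]'| grep -E "pos|ft"
python3 -m handwheel '[[1,0.03,0,0,0],[1,0.02,0,-0.03,0],[1,0,-0.04,-0.06,0],[1,0,-0.06,-0.06,0],[1,0,-0.06,-0.06,0]]' >/dev/null
python3 -m handwheel '[[-1,0.03,-0.05,-0.03,0],[-1,0.03,-0.05,0,0],[-1,0.03,-0.04,0,0],[-1,0,0,0,0]]'
python3 - <<'E'
from h import *
t=ctrl.camera("top");p=wrist()
for q in(p,t):
  for n in("stone_in","stone_out","jaw"):
    for m in masks(n,q,.025): print(n,m[:4],W2L(m[1]/1000))
cv2.imwrite("pics/w5.png",p["image"])
a=cv2.resize(t["image"][90:190,250:420],None,fx=4,fy=4,interpolation=cv2.INTER_CUBIC);cv2.imwrite("pics/t5.png",a)
E
```

```text
tool_pos: [0.6466, 0.0343, 0.0066]
ft_force: [-0.9, 21.4, 0.2]
t: 26.32
tool_pos: [0.3894, 0.1766, 0.2059]
tool_rot: [3.141, -0.002, 1.537]
ft_force: [0.4, -0.9, 0.9]
width: 0.0719
finger_force: 0.0
stone_in (0.95, array([678.8,  -7.9]), array([29.5, 66.3]), 48.1) [-0.01724778  0.13254042]
stone_out (0.88, array([ 601.4, -122.5]), array([39.6, 71.3]), 30.1) [-0.09023815  0.01508266]
stone_out (0.75, array([335.3,  84.3]), array([147.2,  56.9]), 26.9) [-0.36400256  0.21162401]
stone_out (0.58, array([291.2, -62.6]), array([19.6,  8.4]), 19.9) [-0.40248986  0.06315466]
jaw (0.72, array([676.9,  -6.2]), array([29.6, 68.1]), 49.8) [-0.01921099  0.13416702]
jaw (0.57, array([656.4,  25.4]), array([ 52.1, 169.4]), 87.9) [-0.0408967   0.16496539]
stone_in (0.94, array([669.8, -72.2]), array([149.8,  52.7]), 87.0) [-0.02379847  0.06794493]
stone_out (0.62, array([619.4, -68.4]), array([155.9,  60. ]), 88.3) [-0.07430645  0.06982744]
stone_out (0.59, array([ 329.8, -141.6]), array([ 51.7, 148.2]), 47.7) [-0.36091645 -0.01432186]
jaw (0.85, array([662.5,  26.4]), array([ 46. , 153.1]), 86.8) [-0.03483909  0.16619641]
```

View pics/t5.png

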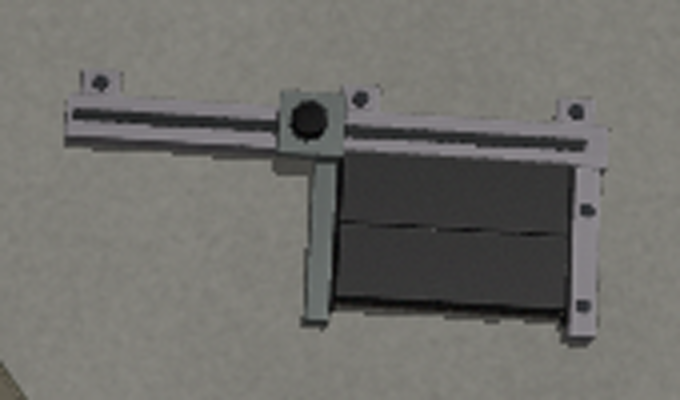

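View pics/w5.png

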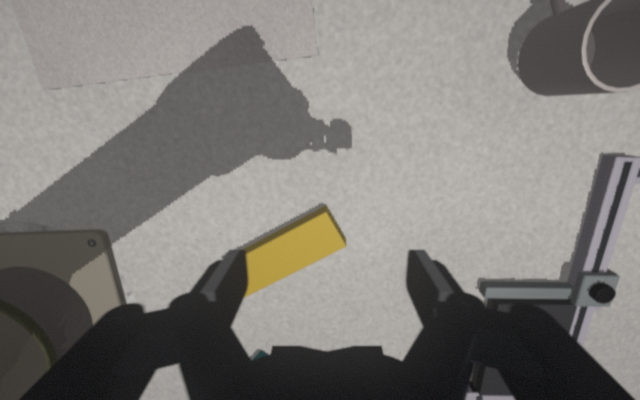

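The close-up shows both stones parallel. The upper one is on the rail, the seam between them at about row 228 is closed, both right ends are on the stop at column 570 and both left ends on the jaw at column 338. The wrist view shows the gripper clear of everything.

```bash
python3 -c "
from cell import ctrl
print(ctrl.finish_job())"
```

```text
the job is handed in; nothing more can be done
None
```

I handed the job in at about 27 s: both whetstones lie flat and side by side against the rail and the end stop, with the jaw bearing on their free ends. The last top view and the push forces agree with this, though no judging result came back.

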